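# Hold a spring-return valve pressed with its keeper bail

### The job

Press the spring-loaded plunger of the small valve block down by its flat press bar until it just rests on its seal, keep it down while you slide the wire bail along over the bar as far as it goes, then let go so that the bail alone holds the plunger in. Do it by feel and gently: never lean more than about 2.5 kg (25 N) on the bar or on the bail, and leave the dropper bottle, the small beaker and the roll of tape where they are.

Things in the scene. Friction and masses are not known exactly. Their poses are not given: they have to be found in the camera images.
- valve: Valve block, fixed to the bench: an aluminium body 40 x 90 x 58 mm on a dark steel foot plate 76 x 124 x 8 mm, a brass hose barb at each end (26 mm long, 24 mm above the bench). Origin: centre of the foot plate's underside, on the bench; z up; y along the block, the way the bail slides. The body's top is 66 mm above the bench, nothing rises above 113 mm.
- press_face (a point): Centre of the upper face of the plunger's press bar, a flat steel bar 26 mm wide (valve x) and 76 mm long (valve y, 38 mm either side of this point), 8 mm thick, carried by a vertical 16 mm stem. Moves straight down with the plunger; 103 mm above the bench when fully up. Axes as the valve's; steel, some friction under sliding fingers.
- plunger (a joint): How far the plunger is pressed down, m: 0 fully up, positive down, at most 0.025. The spring pushes back with about 4 N at 0 and 0.4 N more for every mm, and returns the plunger when let go. Out of sight, a piston is screwed on its stem at a height that differs each time (see slot). Once the bail is closed, the released plunger rises until it rests under the bail's fork, 4 to 20 mm down.
- bail (a point): Middle of the keeper's bail: a level steel round bar 8 mm thick, 52 mm long (valve x), bridging the press bar, centre 109 mm above the bench, 2 mm clear of the raised press bar. Legs go down 26 mm either side, outside the block. At keeper 0 it is 8 mm to +y of the press bar's middle. Closed fingers that press on the press bar at its -y side can push it along. Axes as the valve's.
- keeper (a joint): How far the keeper bail has slid along the valve's +y, m: 0 to 0.003 at the start (open), 0.022 at its end stop (closed). It slides with about 2 N of friction, no spring, and stays where it is left.
- dropper: Amber dropper bottle with a black collar and rubber teat, 38 mm across, 107 mm tall, standing loose near the valve. Origin: centre of its base.
- small_beaker: Glass beaker, 57 mm across, 71 mm tall, standing loose near the valve. Origin: centre of its base.
- tape_roll: Roll of labelling tape lying flat, 55 mm across, 19 mm high, loose on the robot's side of the valve. Origin: centre of its underside.
- slot (a point): Middle of the hidden slot, 42 mm up, where the fork slides round a thin neck between piston (below) and stem. Pressed somewhere between 4 and 20 mm (unknown) the piston clears the fork; short of that the fork jams on it at keeper 0.003. 1.5 mm deeper the piston meets a rubber seal, felt as a rise to 14 N per mm. Over 0.4 mm (6 N) into the seal, the fork jams on the stem at keeper 0.007.
There are look-alikes about, which are no part of the job. Several things look just like the valve: the one meant starts farthest to the robot's left.

How it is judged:
By the outcome, as a careful person would: the job done as asked, in the order asked, and still so for the second after the job is handed in, with the robot touching nothing.
It also fails if it takes over 64 s, if anything falls off the work surface, if the arm or the gripper's body presses on something with over 40 N, if the wrist force passes 120 N, or if a joint passes its speed limit or range.

### The arm

A 7-joint arm with a two-finger parallel gripper is mounted at the origin on the work surface; the furniture and walls round the work are solid. World frame = base frame: x ahead of the robot, y to its left, z up, the work surface at z = 0. Lengths are in m, angles in rad, forces in N, time in s.
With the tool pointing down it reaches from about 0.425 to 0.925 m from the base axis. Payload 6.8 kg.
Tool frame: the origin (TCP) lies on the centre line of the jaws, within the pads' length; the fingertips stand 25 mm ahead of it and the grasp point (between the pads) lies 6 mm ahead of it; z points along the fingers, y is the line along which they close (so a half turn about z gives the same grasp; the last joint's range is limited). The gripper opens to 85 mm and grips with 20 to 120 N. Pads are 22 mm wide; open, the fingers measure 114 mm over their backs; the gripper's body (76 mm by 85 mm) begins 54 mm behind the grasp point. The pads swing forward as they close: fully open they stand 13 mm farther back than shut.
Start: joints at [1.101, 0.477, 0.022, 1.555, -0.011, 1.109, -0.083], TCP at [0.239, -0.631, 0.256] pointing down, gripper open.
Joint ranges: [-2.96, 2.96], [-0.34, 2.1], [-1.41, 1.46], [0.24, 2.44], [-1.37, 4.51], [0.17, 1.92], [-2.96, 2.96]. Speed limits (rad/s): [2.39, 2.39, 3.14, 3.14, 3.14, 3.14, 3.14].

### API

Orientations are given as a rotation vector (axis times angle).
In Python, from bench import telemetry, grab_frame, job gives the robot as it stands.
- The arm moves only by the tool apply_moves, never from a script. Its argument "rows" is a list of rows, each a list of 2 entries, a list of its own where there are three numbers: the shift along the tool's x, y, z each as a share of 250 mm, from -1 to 1, then the turn, a rotation vector about the tool's x, y, z each as a share of pi rad, from -1 to 1. A call has 1 to 10 rows; each row is the pose to reach, as a shift and turn from the pose commanded when the call began, along the tool's axes at that moment, turning the shorter way round; what a row does not reach only later rows make up. A row lasts 1/8 s, in which the tool goes at most 62.5 mm and 10.7 degrees, less where a joint would pass 70% of its speed; a pose out of reach is approached as far as the arm can. A call with a number of a shift or a turn outside -1 to 1 is refused whole. A call with a gripper value outside its range is refused whole. "jaw" is the gripper's target within -1 to 1 (fully open at 1, half-way at 0, shut at -1), set as the call begins (left out, the last holds). The fingers move at their own pace and stop on an object; "newtons" is the grip in N (left out, the last holds). Time passes only in rows, so rows that repeat a pose let the fingers close. It gives the time, the measured TCP pose, the force, the opening and the grip force at its end, in the units of the state.
- telemetry.get_obs(): the state, without advancing time (a new reading comes with each control period).
- grab_frame(name): name is "scene" or "top"; returns a dict with "frame" (420x560x3 uint8, red, green, blue), "vertical_fov" (degrees; the focal length in pixels is half the picture's height over the tangent of half this angle, whatever the lens; pixels are square), "cx", "cy" (the principal point, pixels), "k1" (the pictures are not rectified: a ray, as slopes to the right and down, at radius r is drawn at 1 + k1 r^2 times it, then the intrinsics apply), "origin" and "attitude" of the camera in the world. Camera axes: x right, y up, looking along -z (the intrinsics and any distortion apply to the point x, -y, -z); pixel columns grow to the right and rows downward; lengths in m; the calibration is good to about 2 mm. A picture is of the moment at which its call begins. There is no depth.
- job.hand_in(): hands the job in; it is judged then, once.
The state is a dict: "clock": time; "joints": joint angles; "qvel": joint speeds; "tau": joint torques, N m; "tcp_pos": TCP position; "orientation": TCP orientation; "contact_force": force on the tool from outside, world axes, zero at the start; "moment": the same for the moment, N m; "grip_width": finger opening in m; "gripper_force": force on a finger pad.
Only numpy, scipy, OpenCV 4.12 (cv2) and the standard library are available. Lean on these libraries where they do the work, as an engineer would, in place of code of your own. Each camera call takes 0.05 s, during which the arm holds its last target. There are 200 camera calls.

## Working session

There is one attempt and no reset: what is moved stays moved. The work goes in short steps, Python scripts to look and compute and a tool call to move; the robot and the scene stay as the last step left them, time stands still between calls to the robot, and variables do not carry over. Pictures are saved under pics/ and viewed, at most 10 in all, crops included, and the job is handed in when it is done.

Besides the shell and the picture viewer there is one more tool, called after "Emit:" by a JSON object that holds its "api" and its "payload", one argument or row to a line. apply_moves: Moves the arm, as the interface text tells. Its arguments: {"type":"object","properties":{"rows":{"type":"array"},"jaw":{"type":"number"},"newtons":{"type":"number"}},"required":["rows"]}

```bash
mkdir -p pics
python3 - <<'E'
from bench import telemetry, grab_frame
import cv2,pickle
o=telemetry.get_obs();print({k:o[k] for k in('clock','tcp_pos','orientation','contact_force','grip_width')})
for n in('scene','top'):
    f=grab_frame(n);cv2.imwrite(f'pics/{n}0.png',f['frame'][:,:,::-1]);pickle.dump(f,open(n+'0.pkl','wb'))
    print({k:v for k,v in f.items() if k!='frame'})
E
```

```text
{'clock': 0.0, 'tcp_pos': array([ 0.23870553, -0.63078097,  0.25532433]), 'orientation': array([-3.08855846e+00, -5.64910817e-01,  7.56922823e-04]), 'contact_force': array([ 0.6073013 ,  0.05116487, -0.58000193]), 'grip_width': 0.08534532577700758}
{'vertical_fov': 56.2854404213465, 'cx': 278.5925690244921, 'cy': 209.11844516379094, 'k1': -0.021090908311588878, 'origin': array([0.13757327, 0.3444733 , 0.75823552]), 'attitude': array([ 0.21472203, -0.93221388, -2.53392631])}
{'vertical_fov': 42.41636026103105, 'cx': 281.2301353518877, 'cy': 204.66046579249135, 'k1': -0.1777587728802399, 'origin': array([ 0.25170023, -0.17546228,  1.11528335]), 'attitude': array([ 0.13225094, -0.08628083, -1.55026005])}
```

View pics/scene0.png

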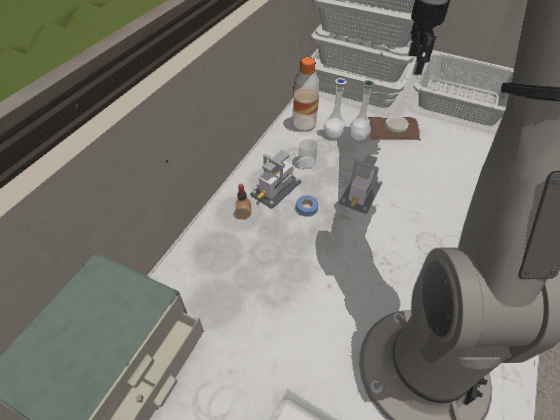

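View pics/top0.png

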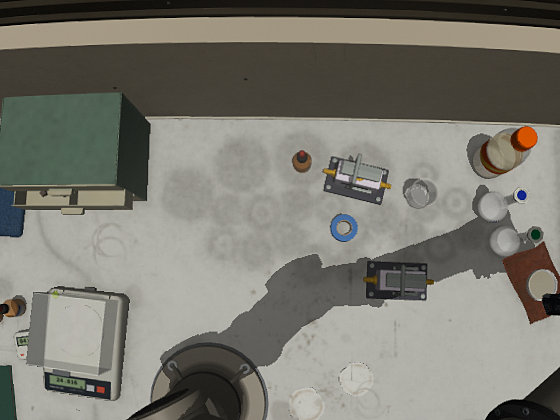

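The scene view shows two valves, at about (276,183) and (361,187). In the top view they are at (357,180) and (398,281). The leftmost one (largest y) is at top (357,180), with the dropper at (301,161), the beaker at (419,193) and the tape at (343,228). I'll zoom in.

```bash
cat > h.py <<'E'
import numpy as np,cv2
from scipy.spatial.transform import Rotation as R
def K(f):
    fl=210/np.tan(np.radians(f['vertical_fov']/2));return fl
def ray(f,u,v):
    d=np.array([(u-f['cx'])/K(f),(v-f['cy'])/K(f)]);s=d.copy()
    for _ in range(20): s=d/(1+f['k1']*(s@s))
    return R.from_rotvec(f['attitude']).apply([s[0],-s[1],-1])
def onz(f,u,v,z):
    r=ray(f,u,v);o=np.array(f['origin']);return o+r*(z-o[2])/r[2]
def proj(f,p):
    c=R.from_rotvec(f['attitude']).inv().apply(np.array(p)-f['origin']);s=np.array([c[0],-c[1]])/-c[2]
    s=s*(1+f['k1']*(s@s));return s*K(f)+[f['cx'],f['cy']]
E
python3 - <<'E'
import pickle,cv2,numpy as np
from h import *
t=pickle.load(open('top0.pkl','rb'));s=pickle.load(open('scene0.pkl','rb'))
a=cv2.resize(t['frame'][140:220,310:405],None,fx=6,fy=6,interpolation=cv2.INTER_CUBIC)
b=cv2.resize(s['frame'][140:215,225:330],None,fx=5,fy=5,interpolation=cv2.INTER_CUBIC)
c=np.zeros((480,570,3),np.uint8);c[:]=a
cv2.imwrite('pics/ztop.png',c[:,:,::-1]);cv2.imwrite('pics/zscene.png',b[:,:,::-1])
E
```

```text
(no output)
```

View pics/ztop.png

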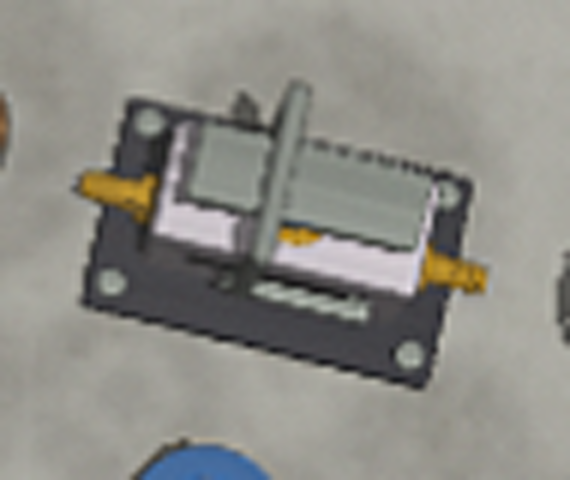

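View pics/zscene.png

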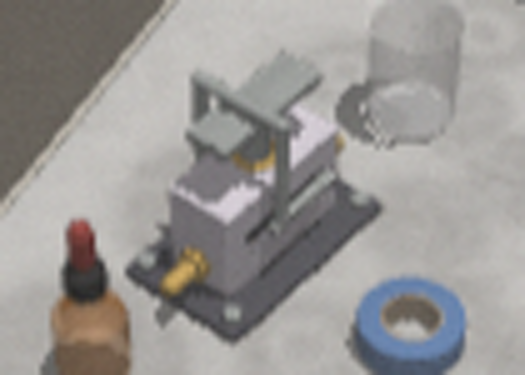

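The zoomed top view shows the press bar with corners at about (200,122), (437,178), (420,248) and (188,197). The bail is left of the bar's middle, so valve +y points image-left. The foot plate corners are (130,98), (470,180), (425,388) and (85,303).

Run:
```python
import pickle
from h import *
t=pickle.load(open('top0.pkl','rb'));s=pickle.load(open('scene0.pkl','rb'))
zt=lambda u,v,z:onz(t,310+(u+.5)/6-.5,140+(v+.5)/6-.5,z)
zs=lambda u,v,z:onz(s,225+(u+.5)/5-.5,140+(v+.5)/5-.5,z)
def rep(n,P):
    P=np.array(P);c=P.mean(0);print(n,c.round(4),[np.linalg.norm(P[i]-P[(i+1)%len(P)]).round(4) for i in range(len(P))]);return P
P=rep('foot top',[zt(*p,.008) for p in[(130,98),(470,180),(425,388),(85,303)]])
d=P[0]-P[1]+P[3]-P[2];print('yaw of +y axis minus 90',np.degrees(np.arctan2(d[1],d[0]))-90)
P=rep('bar',[zt(*p,.103) for p in[(200,122),(437,178),(420,248),(188,197)]])
d=P[0]-P[1]+P[3]-P[2];print('yaw',np.degrees(np.arctan2(d[1],d[0]))-90)
rep('bail top',[zt(*p,.113) for p in[(298,82),(262,260)]])
P=rep('foot scene',[zs(*p,.008) for p in[(125,268),(382,206),(233,342)]]);
print('foot centre scene',(P[1]+0*P[0]).round(4),P.round(4)[:, :2].tolist(), ((P[1]+P[0])/2).round(4))
P=rep('bar scene',[zs(*p,.103) for p in[(187,132),(246,155),(324,75),(283,50)]])
q=pickle.load(open('top0.pkl','rb'))
for n,(u,v),z in[('dropper',(301,161),.05),('beaker',(419,193),.0355),('tape',(343.5,227.5),.019)]:print(n,onz(t,u,v,z).round(3))
```

```text
foot top [ 0.4615 -0.2957  0.008 ] [np.float64(0.122), np.float64(0.0753), np.float64(0.1209), np.float64(0.0744)]
yaw of +y axis minus 90 -13.082924793627512
bar [ 0.4616 -0.2961  0.103 ] [np.float64(0.0776), np.float64(0.0235), np.float64(0.0754), np.float64(0.0247)]
yaw -12.12386620228638
bail top [ 0.4643 -0.2851  0.113 ] [np.float64(0.0586), np.float64(0.0586)]
foot scene [ 0.4525 -0.2694  0.008 ] [np.float64(0.1426), np.float64(0.1239), np.float64(0.0759)]
foot centre scene [ 0.4097 -0.3433  0.008 ] [[0.5106, -0.2425], [0.4097, -0.3433], [0.4374, -0.2225]] [ 0.4601 -0.2929  0.008 ]
bar scene [ 0.4577 -0.2945  0.103 ] [np.float64(0.0327), np.float64(0.0687), np.float64(0.0276), np.float64(0.0759)]
dropper [ 0.49  -0.181  0.05 ]
beaker [ 0.431 -0.422  0.036]
tape [ 0.36  -0.269  0.019]
```

Emit:
{"api": "apply_moves", "payload": {
  "rows": [
    [[0,0,-0.4],[0,0,0]],
    [[0,0,-0.4],[0,0,0]],
    [[0.3,-0.2,-0.4],[0,0,0]],
    [[0.6,-0.4,-0.4],[0,0,0]],
    [[0.6,-0.4,-0.4],[0,0,0.1]],
    [[0.6,-0.4,-0.4],[0,0,0.18]],
    [[0.6,-0.4,-0.4],[0,0,0.18]],
    [[0.6,-0.4,-0.4],[0,0,0.18]]
  ],
  "jaw": -1,
  "newtons": 60
}}

```text
clock: 1.1
tcp_pos: [0.3438, -0.4844, 0.3559]
orientation: [-3.125, 0.317, 0.001]
contact_force: [-1.1, -0.4, -0.6]
grip_width: -0.0001
gripper_force: 0.0
```

```bash
cat > go.py <<'E'
import sys
from h import *
from bench import telemetry
V=np.array([.461,-.2955]);YAW=np.radians(-13)
def rel(px,py):  # valve xy -> world
    c,s=np.cos(YAW),np.sin(YAW);return V+[c*px-s*py,s*px+c*py]
def st():
    o=telemetry.get_obs();Rc=R.from_rotvec(o['orientation']);X=Rc.apply([1,0,0]);p=np.array(o['tcp_pos'])
    d=p[:2]-V;c,s=np.cos(YAW),np.sin(YAW)
    print('t',round(o['clock'],2),'tcp',p.round(4),'valve xy',[round(c*d[0]+s*d[1],4),round(-s*d[0]+c*d[1],4)],'xang',np.degrees(np.arctan2(X[1],X[0])).round(2),'tilt',Rc.apply([0,0,1]).round(4),'F',np.round(o['contact_force'],2),'w',round(o['grip_width'],4))
    return p,Rc
if __name__=='__main__':
    p,Rc=st()
    if len(sys.argv)>3:
        px,py,z=map(float,sys.argv[1:4]);T=np.r_[rel(px,py),z]
        a=YAW;Rt=R.from_matrix(np.array([[np.cos(a),np.sin(a),0],[np.sin(a),-np.cos(a),0],[0,0,-1]]).T)
        print('shift',(Rc.inv().apply(T-p)/.25).round(4),'turn',((Rc.inv()*Rt).as_rotvec()/np.pi).round(4))
E
python3 go.py 0 -.016 .2
```

```text
t 1.1 tcp [ 0.3438 -0.4844  0.3559] valve xy [np.float64(-0.0717), np.float64(-0.2104)] xang -11.57 tilt [-7.e-04  5.e-04 -1.e+00] F [-1.12 -0.4  -0.56] w -0.0001
shift [ 0.3067 -0.7701  0.6237] turn [-0.0001  0.0002  0.0079]
```

Emit:
{"api": "apply_moves", "payload": {
  "rows": [
    [[0.1,-0.25,0],[0,0,0.008]],
    [[0.2,-0.5,0.15],[0,0,0.008]],
    [[0.307,-0.77,0.35],[0,0,0.008]],
    [[0.307,-0.77,0.62],[0,0,0.008]],
    [[0.307,-0.77,0.62],[0,0,0.008]],
    [[0.307,-0.77,0.62],[0,0,0.008]],
    [[0.307,-0.77,0.62],[0,0,0.008]]
  ]
}}

```text
clock: 1.98
tcp_pos: [0.4582, -0.3131, 0.2027]
orientation: [3.12, -0.358, 0.002]
contact_force: [0.3, 0.0, -0.2]
grip_width: -0.0002
gripper_force: 0.0
```

```bash
python3 go.py 0 -.016 .15
python3 - <<'E'
from bench import grab_frame
import cv2,pickle,numpy as np
from h import *
t=grab_frame('top');s=grab_frame('scene');pickle.dump((t,s),open('f1.pkl','wb'))
a=cv2.resize(t['frame'][130:220,300:410],None,fx=5,fy=5,interpolation=3)
b=cv2.resize(s['frame'][120:210,230:320],None,fx=5,fy=5,interpolation=3)
m=np.zeros((450,1000,3),np.uint8);m[:,:550]=a;m[:,550:]=b
m=cv2.resize(m,(800,360))
cv2.imwrite('pics/c1.png',m[:,:,::-1])
E
```

```text
t 1.98 tcp [ 0.4582 -0.3131  0.2027] valve xy [np.float64(0.0012), np.float64(-0.0178)] xang -13.09 tilt [ 0.0014 -0.0013 -1.    ] F [ 0.33  0.02 -0.17] w -0.0002
shift [-0.0051 -0.0074  0.2107] turn [ 0.0003 -0.0005 -0.0005]
```

View pics/c1.png

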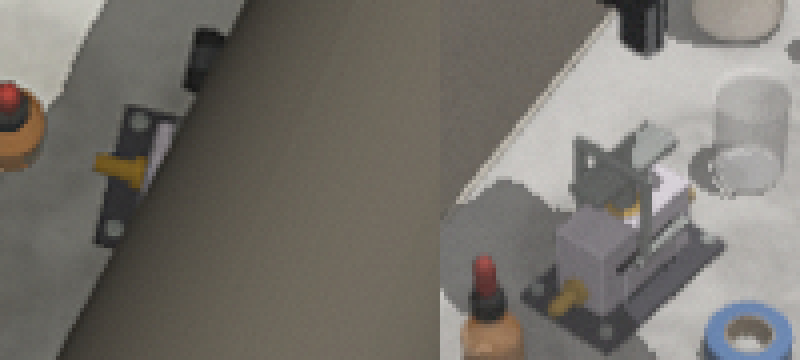

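The top view is now blocked by the arm. The scene view shows the closed fingertips at about (640,55) in the picture, above and behind the bail. I'll descend to just above the bail's height.

Emit:
{"api": "apply_moves", "payload": {
  "rows": [
    [[0,-0.008,0.1],[0,0,0]],
    [[0,-0.008,0.2],[0,0,0]],
    [[0,-0.008,0.22],[0,0,0]],
    [[0,-0.008,0.22],[0,0,0]],
    [[0,-0.008,0.22],[0,0,0]]
  ]
}}

```text
clock: 2.7
tcp_pos: [0.4591, -0.3104, 0.1477]
orientation: [3.12, -0.359, 0.003]
contact_force: [-0.9, 0.1, -0.3]
grip_width: 0.0001
gripper_force: 0.0
```

```bash
python3 go.py 0 -.016 .13
python3 - <<'E'
from bench import grab_frame,telemetry
import cv2,pickle,numpy as np
from h import *
s=grab_frame('scene');pickle.dump(s,open('f2.pkl','wb'))
b=cv2.resize(s['frame'][110:210,230:330],None,fx=6,fy=6,interpolation=3)
o=telemetry.get_obs();p=np.array(o['tcp_pos'])-[0,0,.025]
print('tip proj crop',(proj(s,p)-[230,110]+.5)*6)
from go import rel
for q in[(-.013,-.038),(.013,-.038),(-.013,.038),(.013,.038)]:print('bar',q,(proj(s,np.r_[rel(*q),.103])-[230,110]+.5)*6)
cv2.imwrite('pics/c2.png',b[:,:,::-1])
E
```

```text
t 2.7 tcp [ 0.4591 -0.3104  0.1477] valve xy [np.float64(0.0015), np.float64(-0.015)] xang -13.13 tilt [ 0.002  -0.0012 -1.    ] F [-0.95  0.07 -0.33] w 0.0001
shift [-0.0061  0.004   0.0707] turn [ 0.0002 -0.0007 -0.0007]
tip proj crop [297.90062403 242.97136914]
bar (-0.013, -0.038) [359.9170024  264.91411986]
bar (0.013, -0.038) [311.33557756 238.45458291]
bar (-0.013, 0.038) [241.61928913 363.3006345 ]
bar (0.013, 0.038) [192.41135472 334.67118602]
```

View pics/c2.png

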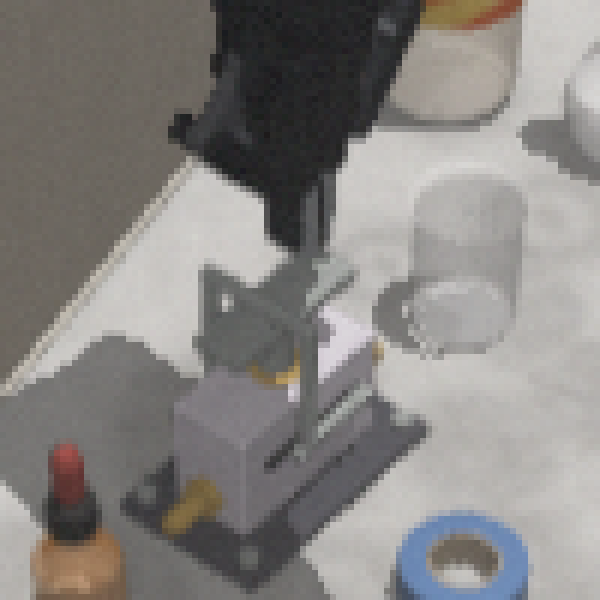

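The fingertips, at about (298,243), sit over the bar's -y half behind the bail, and the projected bar corners match the picture. I'll go down by feel.

Emit:
{"api": "apply_moves", "payload": {
  "rows": [
    [[-0.006,0.012,0.02],[0,0,0]],
    [[-0.006,0.012,0.05],[0,0,0]],
    [[-0.006,0.012,0.064],[0,0,0]],
    [[-0.006,0.012,0.064],[0,0,0]]
  ]
}}

```text
clock: 3.25
tcp_pos: [0.456, -0.3121, 0.1298]
orientation: [-3.121, 0.358, 0.001]
contact_force: [-0.0, 0.4, 0.1]
grip_width: -0.0001
gripper_force: 0.0
```

Emit:
{"api": "apply_moves", "payload": {
  "rows": [
    [[0,0,0.008],[0,0,0]],
    [[0,0,0.016],[0,0,0]],
    [[0,0,0.02],[0,0,0]],
    [[0,0,0.02],[0,0,0]],
    [[0,0,0.02],[0,0,0]]
  ]
}}

```text
clock: 3.88
tcp_pos: [0.4565, -0.3124, 0.1258]
orientation: [3.121, -0.359, 0.001]
contact_force: [-2.4, 2.4, 5.4]
grip_width: -0.0001
gripper_force: 2.6
```

Emit:
{"api": "apply_moves", "payload": {
  "rows": [
    [[0,0,0.004],[0,0,0]],
    [[0,0,0.008],[0,0,0]],
    [[0,0,0.008],[0,0,0]],
    [[0,0,0.008],[0,0,0]]
  ]
}}

```text
clock: 4.38
tcp_pos: [0.4565, -0.3124, 0.1238]
orientation: [3.121, -0.359, 0.001]
contact_force: [-0.9, -0.1, 5.7]
grip_width: 0.0003
gripper_force: 2.9
```

Emit:
{"api": "apply_moves", "payload": {
  "rows": [
    [[0,0,0.002],[0,0,0]],
    [[0,0,0.004],[0,0,0]],
    [[0,0,0.004],[0,0,0]],
    [[0,0,0.004],[0,0,0]]
  ]
}}

```text
clock: 4.88
tcp_pos: [0.4565, -0.3124, 0.1228]
orientation: [3.121, -0.359, 0.001]
contact_force: [-0.8, 1.7, 4.7]
grip_width: -0.0002
gripper_force: 3.1
```

Emit:
{"api": "apply_moves", "payload": {
  "rows": [
    [[0,0,0.002],[0,0,0]],
    [[0,0,0.004],[0,0,0]],
    [[0,0,0.004],[0,0,0]]
  ]
}}

```text
clock: 5.25
tcp_pos: [0.4565, -0.3124, 0.1219]
orientation: [3.121, -0.359, 0.001]
contact_force: [-1.8, 1.0, 6.5]
grip_width: 0.0
gripper_force: 3.3
```

Emit:
{"api": "apply_moves", "payload": {
  "rows": [
    [[0,0,0.002],[0,0,0]],
    [[0,0,0.004],[0,0,0]],
    [[0,0,0.004],[0,0,0]]
  ]
}}

```text
clock: 5.62
tcp_pos: [0.4565, -0.3124, 0.1209]
orientation: [3.121, -0.359, 0.001]
contact_force: [-2.0, 0.9, 7.2]
grip_width: 0.0001
gripper_force: 3.5
```

Emit:
{"api": "apply_moves", "payload": {
  "rows": [
    [[0,0,0.002],[0,0,0]],
    [[0,0,0.004],[0,0,0]],
    [[0,0,0.004],[0,0,0]]
  ]
}}

```text
clock: 6.0
tcp_pos: [0.4565, -0.3124, 0.12]
orientation: [3.121, -0.359, 0.001]
contact_force: [-1.5, 1.3, 7.0]
grip_width: -0.0002
gripper_force: 3.7
```

Emit:
{"api": "apply_moves", "payload": {
  "rows": [
    [[0,0,0.002],[0,0,0]],
    [[0,0,0.004],[0,0,0]],
    [[0,0,0.004],[0,0,0]]
  ]
}}

```text
clock: 6.38
tcp_pos: [0.4565, -0.3124, 0.119]
orientation: [3.121, -0.359, 0.001]
contact_force: [-2.3, 2.2, 7.6]
grip_width: 0.0001
gripper_force: 3.8
```

Emit:
{"api": "apply_moves", "payload": {
  "rows": [
    [[0,0,0.002],[0,0,0]],
    [[0,0,0.0035],[0,0,0]],
    [[0,0,0.0035],[0,0,0]]
  ]
}}

```text
clock: 6.75
tcp_pos: [0.4565, -0.3124, 0.1182]
orientation: [3.121, -0.359, 0.001]
contact_force: [-1.9, 1.4, 8.3]
grip_width: -0.0001
gripper_force: 4.0
```

Emit:
{"api": "apply_moves", "payload": {
  "rows": [
    [[0,0,0.002],[0,0,0]],
    [[0,0,0.0035],[0,0,0]],
    [[0,0,0.0035],[0,0,0]]
  ]
}}

```text
clock: 7.12
tcp_pos: [0.4565, -0.3124, 0.1173]
orientation: [3.121, -0.359, 0.001]
contact_force: [-2.5, 1.7, 9.2]
grip_width: 0.0001
gripper_force: 4.2
```

Emit:
{"api": "apply_moves", "payload": {
  "rows": [
    [[0,0,0.002],[0,0,0]],
    [[0,0,0.0035],[0,0,0]],
    [[0,0,0.0035],[0,0,0]]
  ]
}}

```text
clock: 7.5
tcp_pos: [0.4565, -0.3124, 0.1165]
orientation: [3.121, -0.359, 0.001]
contact_force: [-2.9, 1.5, 8.4]
grip_width: 0.0001
gripper_force: 4.4
```

Emit:
{"api": "apply_moves", "payload": {
  "rows": [
    [[0,0,0.002],[0,0,0]],
    [[0,0,0.0035],[0,0,0]],
    [[0,0,0.0035],[0,0,0]]
  ]
}}

```text
clock: 7.88
tcp_pos: [0.4565, -0.3124, 0.1157]
orientation: [3.121, -0.359, 0.001]
contact_force: [-2.3, 1.8, 8.6]
grip_width: -0.0001
gripper_force: 4.5
```

Emit:
{"api": "apply_moves", "payload": {
  "rows": [
    [[0,0,0.002],[0,0,0]],
    [[0,0,0.0035],[0,0,0]],
    [[0,0,0.0035],[0,0,0]]
  ]
}}

```text
clock: 8.25
tcp_pos: [0.4565, -0.3124, 0.1148]
orientation: [3.121, -0.359, 0.001]
contact_force: [-2.2, 2.1, 9.3]
grip_width: -0.0
gripper_force: 4.7
```

Emit:
{"api": "apply_moves", "payload": {
  "rows": [
    [[0,0,0.002],[0,0,0]],
    [[0,0,0.0035],[0,0,0]],
    [[0,0,0.0035],[0,0,0]]
  ]
}}

```text
clock: 8.62
tcp_pos: [0.4565, -0.3124, 0.1139]
orientation: [3.121, -0.359, 0.001]
contact_force: [-2.1, 2.1, 9.7]
grip_width: 0.0003
gripper_force: 4.9
```

Emit:
{"api": "apply_moves", "payload": {
  "rows": [
    [[0,0,0.002],[0,0,0]],
    [[0,0,0.003],[0,0,0]],
    [[0,0,0.003],[0,0,0]]
  ]
}}

```text
clock: 9.0
tcp_pos: [0.4565, -0.3124, 0.1133]
orientation: [3.121, -0.359, 0.001]
contact_force: [-3.2, 1.3, 10.6]
grip_width: -0.0001
gripper_force: 5.1
```

Emit:
{"api": "apply_moves", "payload": {
  "rows": [
    [[0,0,0.002],[0,0,0]],
    [[0,0,0.003],[0,0,0]],
    [[0,0,0.003],[0,0,0]]
  ]
}}

```text
clock: 9.38
tcp_pos: [0.4565, -0.3124, 0.1125]
orientation: [3.121, -0.359, 0.001]
contact_force: [-1.5, 2.6, 10.3]
grip_width: 0.0002
gripper_force: 5.2
```

Emit:
{"api": "apply_moves", "payload": {
  "rows": [
    [[0,0,0.002],[0,0,0]],
    [[0,0,0.003],[0,0,0]],
    [[0,0,0.003],[0,0,0]]
  ]
}}

```text
clock: 9.75
tcp_pos: [0.4565, -0.3125, 0.1118]
orientation: [3.121, -0.359, 0.001]
contact_force: [-3.5, 1.7, 10.6]
grip_width: 0.0001
gripper_force: 5.3
```

Emit:
{"api": "apply_moves", "payload": {
  "rows": [
    [[0,0,0.002],[0,0,0]],
    [[0,0,0.003],[0,0,0]],
    [[0,0,0.003],[0,0,0]]
  ]
}}

```text
clock: 10.12
tcp_pos: [0.4565, -0.3124, 0.1111]
orientation: [3.121, -0.359, 0.001]
contact_force: [-3.3, 2.2, 10.8]
grip_width: 0.0002
gripper_force: 5.5
```

Emit:
{"api": "apply_moves", "payload": {
  "rows": [
    [[0,0,0.002],[0,0,0]],
    [[0,0,0.003],[0,0,0]],
    [[0,0,0.003],[0,0,0]]
  ]
}}

```text
clock: 10.5
tcp_pos: [0.4565, -0.3124, 0.1103]
orientation: [3.121, -0.359, 0.001]
contact_force: [-2.9, 1.4, 11.5]
grip_width: -0.0002
gripper_force: 5.6
```

Emit:
{"api": "apply_moves", "payload": {
  "rows": [
    [[0,0,0.002],[0,0,0]],
    [[0,0,0.003],[0,0,0]],
    [[0,0,0.003],[0,0,0]]
  ]
}}

```text
clock: 10.88
tcp_pos: [0.4565, -0.3124, 0.1096]
orientation: [3.121, -0.359, 0.001]
contact_force: [-3.4, 1.5, 11.5]
grip_width: -0.0001
gripper_force: 5.8
```

Emit:
{"api": "apply_moves", "payload": {
  "rows": [
    [[0,0,0.002],[0,0,0]],
    [[0,0,0.003],[0,0,0]],
    [[0,0,0.003],[0,0,0]]
  ]
}}

```text
clock: 11.25
tcp_pos: [0.4565, -0.3125, 0.1089]
orientation: [3.121, -0.359, 0.001]
contact_force: [-2.9, 3.1, 11.6]
grip_width: 0.0002
gripper_force: 5.9
```

Emit:
{"api": "apply_moves", "payload": {
  "rows": [
    [[0,0,0.0015],[0,0,0]],
    [[0,0,0.0025],[0,0,0]],
    [[0,0,0.0025],[0,0,0]]
  ]
}}

```text
clock: 11.62
tcp_pos: [0.4565, -0.3124, 0.1083]
orientation: [3.121, -0.359, 0.001]
contact_force: [-3.8, 1.9, 11.9]
grip_width: -0.0004
gripper_force: 6.1
```

Emit:
{"api": "apply_moves", "payload": {
  "rows": [
    [[0,0,0.0015],[0,0,0]],
    [[0,0,0.0025],[0,0,0]],
    [[0,0,0.0025],[0,0,0]]
  ]
}}

```text
clock: 12.0
tcp_pos: [0.4565, -0.3124, 0.1077]
orientation: [3.121, -0.359, 0.001]
contact_force: [-3.4, 2.1, 12.7]
grip_width: 0.0001
gripper_force: 6.2
```

Emit:
{"api": "apply_moves", "payload": {
  "rows": [
    [[0,0,0.001],[0,0,0]],
    [[0,0,0.002],[0,0,0]],
    [[0,0,0.002],[0,0,0]]
  ]
}}

```text
clock: 12.38
tcp_pos: [0.4565, -0.3124, 0.1072]
orientation: [3.121, -0.359, 0.001]
contact_force: [-3.0, 1.1, 12.7]
grip_width: -0.0004
gripper_force: 6.3
```

Emit:
{"api": "apply_moves", "payload": {
  "rows": [
    [[0,0,0.001],[0,0,0]],
    [[0,0,0.002],[0,0,0]],
    [[0,0,0.002],[0,0,0]]
  ]
}}

```text
clock: 12.75
tcp_pos: [0.4565, -0.3124, 0.1068]
orientation: [3.121, -0.359, 0.001]
contact_force: [-3.5, 2.3, 13.3]
grip_width: -0.0002
gripper_force: 6.4
```

Emit:
{"api": "apply_moves", "payload": {
  "rows": [
    [[0,0,0.001],[0,0,0]],
    [[0,0,0.002],[0,0,0]],
    [[0,0,0.002],[0,0,0]]
  ]
}}

```text
clock: 13.12
tcp_pos: [0.4565, -0.3124, 0.1065]
orientation: [3.121, -0.359, 0.001]
contact_force: [-3.7, 3.7, 16.0]
grip_width: 0.0
gripper_force: 7.8
```

Seal found: about 3 N over the spring line. Now I'll slide along +y (tool -y).

Emit:
{"api": "apply_moves", "payload": {
  "rows": [
    [[0,-0.004,0],[0,0,0]],
    [[0,-0.008,0],[0,0,0]],
    [[0,-0.012,0],[0,0,0]],
    [[0,-0.012,0],[0,0,0]]
  ]
}}

```text
clock: 13.62
tcp_pos: [0.4566, -0.3122, 0.1067]
orientation: [3.117, -0.361, 0.002]
contact_force: [-3.4, -3.6, 14.4]
grip_width: 0.0001
gripper_force: 6.9
```

Emit:
{"api": "apply_moves", "payload": {
  "rows": [
    [[0,-0.004,0],[0,0,0]],
    [[0,-0.008,0],[0,0,0]],
    [[0,-0.008,0],[0,0,0]],
    [[0,-0.008,0],[0,0,0]]
  ]
}}

```text
clock: 14.12
tcp_pos: [0.4568, -0.3117, 0.1068]
orientation: [3.115, -0.363, 0.003]
contact_force: [-5.5, -7.1, 13.5]
grip_width: -0.0001
gripper_force: 6.4
```

Emit:
{"api": "apply_moves", "payload": {
  "rows": [
    [[0,-0.004,0.0005],[0,0,0]],
    [[0,-0.008,0.001],[0,0,0]],
    [[0,-0.008,0.001],[0,0,0]],
    [[0,-0.008,0.001],[0,0,0]]
  ]
}}

```text
clock: 14.62
tcp_pos: [0.4578, -0.31, 0.1068]
orientation: [3.115, -0.363, 0.005]
contact_force: [-4.4, -7.9, 12.8]
grip_width: 0.0002
gripper_force: 6.4
```

```bash
python3 go.py 0 0 .1065; python3 -c "
from bench import telemetry as t;o=t.get_obs();print(o['moment'],o['joints'],o['tau'])"
```

```text
t 14.62 tcp [ 0.4578 -0.31    0.1068] valve xy [np.float64(0.0002), np.float64(-0.0149)] xang -13.29 tilt [ 0.0024 -0.0059 -1.    ] F [-4.44 -7.91 12.77] w 0.0002
shift [-0.001  -0.0595  0.0009] turn [ 0.0016 -0.0012 -0.0016]
[-1.77066411  1.02286491 -0.02077505] [ 0.53697179  0.46858615 -0.07158448  1.97217799  0.05673685  0.69781614
 -1.37309303] [-4.99155432e+00 -4.43017709e+01 -4.97206539e+00 -1.65680891e+01
 -1.88432649e+00 -2.78266110e-01  1.94565975e-03]
```

Emit:
{"api": "apply_moves", "payload": {
  "rows": [
    [[0,-0.004,0.0005],[0,0,0]],
    [[0,-0.008,0.001],[0,0,0]],
    [[0,-0.012,0.0012],[0,0,0]],
    [[0,-0.016,0.0012],[0,0,0]],
    [[0,-0.016,0.0012],[0,0,0]]
  ]
}}

```text
clock: 15.25
tcp_pos: [0.4596, -0.3062, 0.1068]
orientation: [3.115, -0.362, 0.007]
contact_force: [-2.6, -7.1, 12.8]
grip_width: 0.0001
gripper_force: 6.5
```

Emit:
{"api": "apply_moves", "payload": {
  "rows": [
    [[0,-0.004,0.001],[0,0,0]],
    [[0,-0.008,0.0018],[0,0,0]],
    [[0,-0.012,0.0018],[0,0,0]],
    [[0,-0.016,0.0018],[0,0,0]],
    [[0,-0.016,0.0018],[0,0,0]]
  ]
}}

```text
clock: 15.88
tcp_pos: [0.4608, -0.3026, 0.1067]
orientation: [3.114, -0.363, 0.009]
contact_force: [-3.8, -8.1, 14.3]
grip_width: 0.0002
gripper_force: 7.2
```

Emit:
{"api": "apply_moves", "payload": {
  "rows": [
    [[0,-0.004,0.0005],[0,0,0]],
    [[0,-0.008,0.0008],[0,0,0]],
    [[0,-0.012,0.001],[0,0,0]],
    [[0,-0.012,0.001],[0,0,0]]
  ]
}}

```text
clock: 16.38
tcp_pos: [0.4613, -0.3007, 0.1066]
orientation: [3.113, -0.364, 0.009]
contact_force: [-3.8, -10.5, 15.3]
grip_width: -0.0003
gripper_force: 8.1
```

Emit:
{"api": "apply_moves", "payload": {
  "rows": [
    [[0,-0.004,0],[0,0,0]],
    [[0,-0.008,0],[0,0,0]],
    [[0,-0.012,0],[0,0,0]],
    [[0,-0.012,0],[0,0,0]]
  ]
}}

```text
clock: 16.88
tcp_pos: [0.462, -0.2978, 0.1066]
orientation: [3.113, -0.364, 0.009]
contact_force: [-4.1, -9.6, 16.1]
grip_width: 0.0002
gripper_force: 8.2
```

Emit:
{"api": "apply_moves", "payload": {
  "rows": [
    [[0,-0.004,0],[0,0,0]],
    [[0,-0.008,-0.0005],[0,0,0]],
    [[0,-0.012,-0.0005],[0,0,0]],
    [[0,-0.012,-0.0005],[0,0,0]]
  ]
}}

```text
clock: 17.38
tcp_pos: [0.4627, -0.2947, 0.1066]
orientation: [3.113, -0.363, 0.009]
contact_force: [-3.4, -9.9, 14.7]
grip_width: 0.0
gripper_force: 8.1
```

Emit:
{"api": "apply_moves", "payload": {
  "rows": [
    [[0,-0.004,0],[0,0,0]],
    [[0,-0.008,0],[0,0,0]],
    [[0,-0.012,0],[0,0,0]],
    [[0,-0.016,0],[0,0,0]],
    [[0,-0.016,0],[0,0,0]]
  ]
}}

```text
clock: 18.0
tcp_pos: [0.4636, -0.2908, 0.1066]
orientation: [3.113, -0.364, 0.009]
contact_force: [-3.6, -10.5, 15.2]
grip_width: 0.0003
gripper_force: 8.1
```

Emit:
{"api": "apply_moves", "payload": {
  "rows": [
    [[0,-0.004,0],[0,0,0]],
    [[0,-0.008,0],[0,0,0]],
    [[0,-0.012,0],[0,0,0]],
    [[0,-0.016,0],[0,0,0]],
    [[0,-0.016,0],[0,0,0]]
  ]
}}

```text
clock: 18.62
tcp_pos: [0.4645, -0.2869, 0.1067]
orientation: [3.113, -0.364, 0.009]
contact_force: [-4.0, -10.5, 15.2]
grip_width: 0.0
gripper_force: 8.1
```

Emit:
{"api": "apply_moves", "payload": {
  "rows": [
    [[0,-0.004,0],[0,0,0]],
    [[0,-0.008,0],[0,0,0]],
    [[0,-0.012,0],[0,0,0]],
    [[0,-0.012,0],[0,0,0]]
  ]
}}

```text
clock: 19.12
tcp_pos: [0.4652, -0.2839, 0.1066]
orientation: [3.113, -0.364, 0.009]
contact_force: [-4.3, -10.3, 15.1]
grip_width: 0.0
gripper_force: 8.2
```

Emit:
{"api": "apply_moves", "payload": {
  "rows": [
    [[0,-0.004,0],[0,0,0]],
    [[0,-0.008,0],[0,0,0]],
    [[0,-0.008,0],[0,0,0]]
  ]
}}

```text
clock: 19.5
tcp_pos: [0.4653, -0.2833, 0.1067]
orientation: [3.112, -0.365, 0.009]
contact_force: [-4.7, -14.6, 13.9]
grip_width: -0.0004
gripper_force: 10.3
```

Emit:
{"api": "apply_moves", "payload": {
  "rows": [
    [[0,-0.004,0],[0,0,0]],
    [[0,-0.006,0],[0,0,0]],
    [[0,-0.006,0],[0,0,0]]
  ]
}}

```text
clock: 19.88
tcp_pos: [0.4653, -0.2832, 0.1067]
orientation: [3.11, -0.367, 0.01]
contact_force: [-4.4, -16.6, 13.1]
grip_width: -0.0001
gripper_force: 11.3
```

```bash
python3 go.py 0 0 .1065
python3 - <<'E'
from bench import grab_frame
import cv2
from h import *
from go import rel
s=grab_frame('scene')
b=cv2.resize(s['frame'][110:210,230:330],None,fx=6,fy=6,interpolation=3)
for k in(0,.019,.022):
  for x in(-.026,.026):print(k,x,(proj(s,np.r_[rel(x,.008+k),.113])-[230,110]+.5)*6)
cv2.imwrite('pics/c3.png',b[:,:,::-1])
E
```

```text
t 19.88 tcp [ 0.4653 -0.2832  0.1067] valve xy [np.float64(0.0015), np.float64(0.013)] xang -13.45 tilt [ 0.0049 -0.0104 -0.9999] F [ -4.4  -16.63  13.14] w -0.0001
shift [-0.0054  0.0519  0.0012] turn [ 0.0029 -0.0023 -0.0025]
0 -0.026 [314.58383817 319.32695595]
0 0.026 [215.86133448 263.81109666]
0.019 -0.026 [284.30808156 344.67983664]
0.019 0.026 [185.27508351 288.03964351]
0.022 -0.026 [279.47069551 348.73094548]
0.022 0.026 [180.38955966 291.91008056]
```

View pics/c3.png

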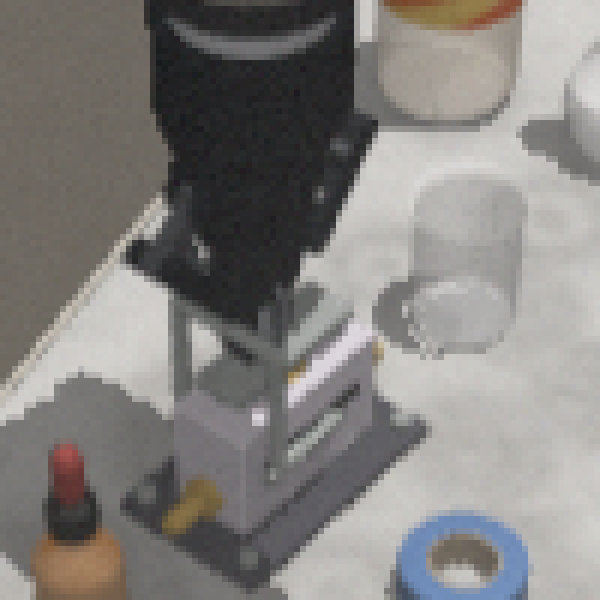

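The bail now runs from about (175,290) to (280,345), which matches the projection for keeper 0.022, so it is closed. I'll ease off and lift.

Emit:
{"api": "apply_moves", "payload": {
  "rows": [
    [[0,0.008,-0.003],[0,0,0]],
    [[0,0.016,-0.006],[0,0,0]],
    [[0,0.024,-0.01],[0,0,0]],
    [[0,0.032,-0.015],[0,0,0]],
    [[0,0.04,-0.02],[0,0,0]],
    [[0,0.05,-0.025],[0,0,0]],
    [[0,0.05,-0.025],[0,0,0]]
  ]
}}

```text
clock: 20.8
tcp_pos: [0.4618, -0.287, 0.1099]
orientation: [-3.121, 0.359, 0.001]
contact_force: [-0.2, 0.2, -0.6]
grip_width: -0.0003
gripper_force: 0.0
```

Emit:
{"api": "apply_moves", "payload": {
  "rows": [
    [[0,0.02,-0.1],[0,0,0]],
    [[0,0.02,-0.25],[0,0,0]],
    [[0,0.02,-0.45],[0,0,0]],
    [[0,0.02,-0.65],[0,0,0]],
    [[0,0.3,-0.8],[0,0,0]],
    [[0,0.5,-0.9],[0,0,0]],
    [[0,0.7,-0.9],[0,0,0]],
    [[0,0.7,-0.9],[0,0,0]],
    [[0,0.7,-0.9],[0,0,0]]
  ]
}}

```text
clock: 21.92
tcp_pos: [0.4226, -0.4566, 0.3344]
orientation: [-3.12, 0.358, 0.001]
contact_force: [-0.1, 0.1, -0.4]
grip_width: -0.0
gripper_force: 0.0
```

Run:
```python
from bench import grab_frame
import cv2,numpy as np
s=grab_frame('scene');t=grab_frame('top')
m=np.hstack([cv2.resize(f,(400,400),interpolation=3) for f in(s['frame'][115:215,230:330],t['frame'][140:240,290:390])])
cv2.imwrite('pics/c4.png',m[:,:,::-1])
```

```text
(no output)
```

View pics/c4.png

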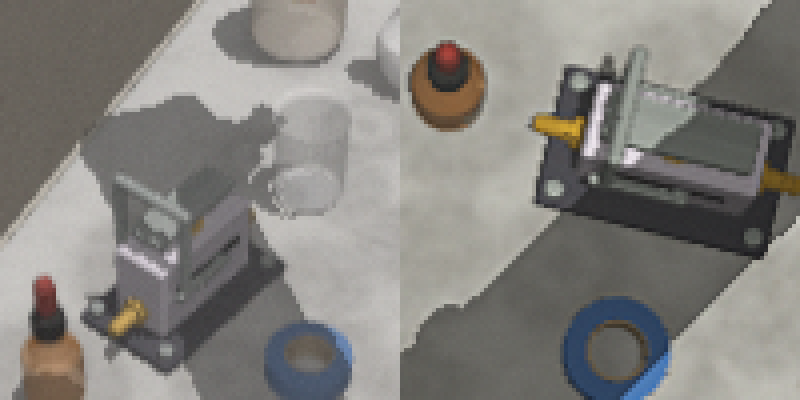

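In both views the bail is at its far end with the press bar held down, and the dropper, beaker and tape look undisturbed.

```bash
python3 -c "
from bench import job;print(job.hand_in())"
```

```text
the job is handed in; nothing more can be done
None
```

I pressed the leftmost valve's plunger onto its seal and slid the bail to its end stop, where it alone now holds the plunger in. By the measured forces the bar took about 16 N and the bail stayed under 20 N. The dropper, beaker and tape look undisturbed, and the job was handed in at about 22 s; no verdict came back.

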